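Pack the tool case

ROBOT

A 6-joint arm with a two-finger parallel gripper is mounted at the origin on a cart in front of the work surface, level with it; the furniture and walls round the work are solid. World frame = base frame: x ahead of the robot, y to its left, z up, the work surface at z = 0. Lengths are in mm, angles in rad, forces in N, time in s.
With the tool pointing down it reaches from about 275 to 975 mm from the base axis. Payload 8.4 kg.
Tool frame: the origin (TCP) lies between the finger pads; the fingertips stand 22 mm ahead of it and the grasp point (between the pads) lies 3 mm ahead of it; z points along the fingers, y is the line along which they close (so a half turn about z gives the same grasp; the last joint's range is limited). The gripper opens to 92 mm and grips with 3 to 60 N. Pads are 20 mm wide; open, the fingers measure 128 mm over their backs; the gripper's body (75 mm by 189 mm) begins 69 mm behind the grasp point.
Start: joints at [-1.253, 0.353, 1.633, -0, 1.155, -0.002], TCP at [196.484, -593.314, 236.583] pointing down, gripper open.
Joint ranges: [-2.63, 2.63], [-0.92, 2.1], [0.06, 2.66], [-1.3, 4.44], [0, 2.69], [-3.02, 3.02]. Speed limits (rad/s): [2.22, 2.22, 2.79, 3.14, 3.14, 3.14].

INTERFACE

Orientations are given as a 3x3 rotation matrix whose columns are the frame's x, y, z axes.
In Python, from station import manip gives the robot as it stands.
- The arm moves only by the tool drive_tool, never from a script. Its argument "deltas" is one flat list of numbers, 7 for each row, row after row: the finger opening in mm, from 0 to 91.9, then the shift along the tool's x, y, z in mm, then the turn, a rotation vector about the tool's x, y, z in degrees. A call has 1 to 20 rows; each row shifts and turns the commanded pose from where the row before left it, along the tool's axes as they then stand; what a row does not reach is not made up. A row lasts 1/10 s, in which the tool goes at most 50 mm and 8.59 degrees, less where a joint would pass 70% of its speed; a pose out of reach is approached as far as the arm can. A call is refused whole if a number of a shift passes 50 or a number of a turn 8.59, either way. A call with a gripper value outside its range is refused whole. The fingers move at their own pace and stop on an object; the grip force is fixed at half the most. Time passes only in rows, so rows that do not move let the fingers close. It gives the time, the measured TCP pose, the force, the opening and the grip force at its end, in the units of the state.
- manip.state(): the state, without advancing time (a new reading comes with each control period).
- manip.get_image(name): name is "scene" or "top"; returns a dict with "color" (420x560x3 uint8, blue, green, red), "fovy" (degrees; the focal length in pixels is half the picture's height over the tangent of half this angle, whatever the lens; pixels are square), "cx", "cy" (the principal point, pixels), "camera_from_world" (4x4, takes a point from world to camera coordinates). Camera axes: x right, y down, z forward; pixel columns grow to the right and rows downward; lengths in mm; the calibration is good to about 2 mm. A picture is of the moment at which its call begins. There is no depth.
- manip.job_done(): hands the job in; it is judged then, once.
The state is a dict: "time": time; "q": joint angles; "dq": joint speeds; "tau": joint torques, N m; "tool_pos": TCP position; "tool_rot": TCP orientation; "force": force on the tool from outside, world axes, zero at the start; "moment": the same for the moment, N m; "finger_gap": finger opening in mm; "finger_force": force on a finger pad.
Only numpy, scipy, OpenCV 4.12 (cv2) and the standard library are available. Lean on these libraries where they do the work, as an engineer would, in place of code of your own. Each camera call takes 0.05 s, during which the arm holds its last target. There are 200 camera calls.

TASK

Pack the bench tools into the blue tool case. First raise its lid right up and lock the folding stay by pushing its elbow over centre, so that the lid stays up unaided. Then take the screwdriver, dip its tip into the well of the demagnetiser while you hold it, draw it out and lay it flat in the case; after it do the same with the file if there is one; the cutter, if it is there, needs no dip and may go in at any time. Leave the lid up with its stay locked, and leave the tape roll, the grease tin and the counter where they are.

Things in the scene. Friction and masses are not known exactly. Their poses are not given: they have to be found in the camera images.
- tool_case: Blue steel tool case, fixed, its front looking to the robot's left. 200 deep (own x) x 248 wide (own y) x 58 high; walls and floor 6; inside 188 x 236 x 52 deep. Origin: centre of the underside. Own x points from the front to the hinge at the back (x = 100, z = 62, along own y); own -y is the side with the stay, towards the robot. Tools lie in it along own y, side by side, either way round.
- lid (a joint): Angle of the blue lid (plate 200 x 248 x 10, 0.35 kg): 0 shut, grows as it opens, about 1.40 is as far as the stay lets it go. About 2.5 N at the bar starts it. The hinge is stiff: left above about 1.3 the lid stays for the time being; from lower angles it falls shut.
- lid_hinge (a point): Middle of the lid's hinge line (it does not move). The hinge line runs along the case's own y.
- lid_bar (a point): Middle of the black round bar handle on the lid's front edge: 12 diameter, 107 clear length along the case's own y, 242 from the hinge line; 36 clear between bar and lid edge, a bracket at each end. Shut, it is 65 above the table in front of the case. It swings about the hinge with the lid and can turn in a pinching grip.
- stay_elbow (a joint): Elbow of the folding stay (two 80 mm links on the case's near side, wall to lid edge): 0 folded (lid shut), 2.65 links in line (lid 1.40), stop at 2.82. Unfolds as the lid rises. Beyond 2.65 it is over centre: locked. With the lid at 1.3 to 1.39 it reads 2.0 to 2.5, the elbow standing out to the front and up; pushing it 10 to 40 mm towards the hinge and down (a few N) puts it on the stop.
- stay_knuckle (a point): Middle of the red round knuckle button on the stay's elbow: 18 diameter, 26 long along the case's own y, standing out from the side; the point is 13 from its outer end. With the stay in line it is 57 in front of the hinge line and 32 above it (94 above the table); on the stop it is 7 further towards the hinge and down.
- demagnetiser: Grey bench demagnetiser, a block 104 x 96 x 56 high fixed to the table, with a round open well in its top with a black bezel. Origin: centre of the underside.
- well (a point): Centre of the mouth of the demagnetiser's well, at its top face, 56 above the table. The well is 72 in diameter and 44 deep.
- screwdriver: Red-handled screwdriver, 202 long, 0.09 kg; for handling it behaves as a straight bar 28 wide x 29 high over its whole length. Origin: middle of its length, on the underside as it lies; own y runs along it, handle at +y, blade at -y; own z up. Grip the handle, 30 to 50 from the origin.
- driver_tip (a point): Tip of the screwdriver's blade, at own y = -101, 14.5 above the underside (on the bar's axis).
- flat_file: Flat file with a wooden handle, 210 long; behaves as a bar 24 wide x 23 high, 0.07 kg. Origin: middle of its length on the underside; own y along it, handle at +y, blade at -y. Grip it 10 to 40 from the origin. May be absent.
- file_tip (a point): Tip of the file's blade, at own y = -105, 11.5 above the underside (on the bar's axis). Absent with the file.
- cutter: Yellow snap-off cutter, blade out at own -y, 166 long, handle 20 wide x 10 high from own y = -52 to +83 (a slide button to 15 high at y = -11 to +3), 0.05 kg. Origin: middle of its length on the underside. May be absent.
- tape_roll: Roll of yellow tape lying flat, 83 diameter x 18 high; bystander, origin in the middle of the underside.
- grease_tin: Small green and white round tin, 66 diameter x 34 high; bystander, origin in the middle of the underside.
- tally_counter: Small hand counter standing on its foot, 27 x 52 x 54 high; bystander, origin in the middle of the underside.

How it is judged (in metres and radians):
On the way, in this order (a step that is already met when the one before it is completed fails the run):
1. the lid is up (at least 1.3 rad) with its stay locked over centre (elbow beyond 2.72) (value of joint lid above 1.3 rad and value of joint stay_elbow above 2.72 rad), for 0.3 s.
2. the held screwdriver's tip is in the demagnetiser's well, at least 12 mm below its mouth (z of driver_tip in the frame of well below -0.012 m and horizontal distance between driver_tip and well below 0.034 m and contact force between the fingers and screwdriver above 0.5 N), for 0.2 s.
3. the held flat file's tip is in the demagnetiser's well, at least 12 mm below its mouth (z of file_tip in the frame of well below -0.012 m and horizontal distance between file_tip and well below 0.034 m and contact force between the fingers and flat_file above 0.5 N), for 0.2 s.
At the end, for the whole second after the job is handed in: Lid up (over 1.3 rad), stay locked over centre (elbow over 2.72); screwdriver and every tool present at rest inside the case: origin within 88 mm (depth) and 50 mm (width) of its middle, at most 46 mm above its underside, level within 0.25 rad (all of step 1 and x of screwdriver in the frame of tool_case between -0.088 and 0.088 m and y of screwdriver in the frame of tool_case between -0.05 and 0.05 m and z of screwdriver in the frame of tool_case between -0.002 and 0.046 m and angle between screwdriver's own y axis and vertical between 1.32 and 1.82 rad and linear speed of each of screwdriver, flat_file, cutter below 0.03 m/s and x of flat_file in the frame of tool_case between -0.088 and 0.088 m and y of flat_file in the frame of tool_case between -0.05 and 0.05 m and z of flat_file in the frame of tool_case between -0.002 and 0.046 m and angle between flat_file's own y axis and vertical between 1.32 and 1.82 rad and x of cutter in the frame of tool_case between -0.088 and 0.088 m and y of cutter in the frame of tool_case between -0.05 and 0.05 m and z of cutter in the frame of tool_case between -0.002 and 0.046 m and angle between cutter's own y axis and vertical between 1.32 and 1.82 rad); the robot touches nothing.
It fails at once if a bystander (tape roll, grease tin, counter) is moved by more than 4 cm (distance of any of tape_roll, grease_tin, tally_counter from where it was at the start of the episode above 0.04 m).
Of flat_file, cutter only 1 to 2 are there at a start; the rules pass over those that are not, and their reading is None.
At some moment in a run one of screwdriver, flat_file, cutter may be knocked a few centimetres aside while the robot is not near it.
Once in a run the grip may slacken for a moment while it holds something.
It also fails if it takes over 208 s, if anything falls off the work surface, if the arm or the gripper's body presses on something with over 40 N, if the wrist force passes 120 N, or if a joint passes its speed limit or range.

## Working session

There is one attempt and no reset: what is moved stays moved. The work goes in short steps, Python scripts to look and compute and a tool call to move; the robot and the scene stay as the last step left them, time stands still between calls to the robot, and variables do not carry over. Pictures are saved under pics/ and viewed, at most 14 in all, crops included, and the job is handed in when it is done.

Besides the shell and the picture viewer there is one more tool, called after "Emit:" as name(argument=value, ...), one argument or row to a line, values as JSON. drive_tool: Moves the arm, as the interface text tells. Its arguments: {"type":"object","properties":{"deltas":{"type":"array","items":{"type":"number"}}},"required":["deltas"]}

```bash
ls; mkdir -p pics
cat > h.py <<'E'
import numpy as np, cv2
from station import manip
def cam(n):
    d=manip.get_image(n); d['f']=210/np.tan(np.radians(d['fovy'])/2); return d
def ray(d,u,v):
    M=np.array(d['camera_from_world']);R=M[:3,:3];o=-R.T@M[:3,3]
    return o,R.T@np.array([(u-d['cx'])/d['f'],(v-d['cy'])/d['f'],1])
def onz(d,u,v,z):
    o,r=ray(d,u,v); return (o+r*(z-o[2])/r[2]).round(1)
def proj(d,p):
    M=np.array(d['camera_from_world']);c=M[:3,:3]@np.array(p)+M[:3,3]
    return (d['cx']+d['f']*c[0]/c[2]).round(1),(d['cy']+d['f']*c[1]/c[2]).round(1)
def tri(d1,p1,d2,p2):
    o1,r1=ray(d1,*p1);o2,r2=ray(d2,*p2)
    A=np.stack([r1,-r2],1);s=np.linalg.lstsq(A,o2-o1,rcond=None)[0]
    a,b=o1+s[0]*r1,o2+s[1]*r2
    return ((a+b)/2).round(1),np.linalg.norm(a-b).round(1)
def st():
    s=manip.state()
    print({k:np.round(s[k],3).tolist() for k in('time','q','tool_pos','tool_rot','force','finger_gap','finger_force')})
E
python3 - <<'E'
from h import *
for n in('scene','top'):
    d=cam(n);cv2.imwrite(f'pics/{n}0.png',cv2.resize(d['color'],(784,588)))
    M=np.array(d['camera_from_world']);print(n,d['fovy'],d['cx'],d['cy'],(-M[:3,:3].T@M[:3,3]).round(),M[:3,:3].round(2).tolist())
st()
E
```

```text
pics
scene 48.08966618418276 280.62841431003534 202.8174554471476 [-206.  802.  701.] [[-0.72, -0.69, 0.01], [-0.34, 0.35, -0.87], [0.6, -0.64, -0.48]]
top 50.83604662443645 282.41290430135786 209.66990957969452 [ 392.  -37. 1226.] [[-0.01, -1.0, -0.02], [-0.99, 0.02, -0.14], [0.14, 0.02, -0.99]]
{'time': 0.1, 'q': [-1.253, 0.354, 1.634, -0.0, 1.155, -0.002], 'tool_pos': [196.343, -592.936, 235.971], 'tool_rot': [[0.949, 0.314, -0.0], [0.314, -0.949, 0.001], [-0.0, -0.001, -1.0]], 'force': [-0.225, 0.026, 0.466], 'finger_gap': 92.419, 'finger_force': 0.0}
```

View pics/scene0.png

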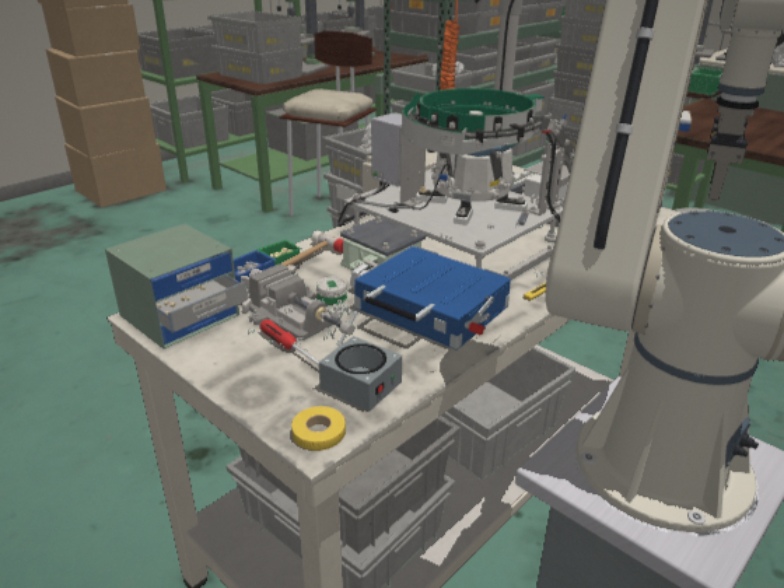

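View pics/top0.png

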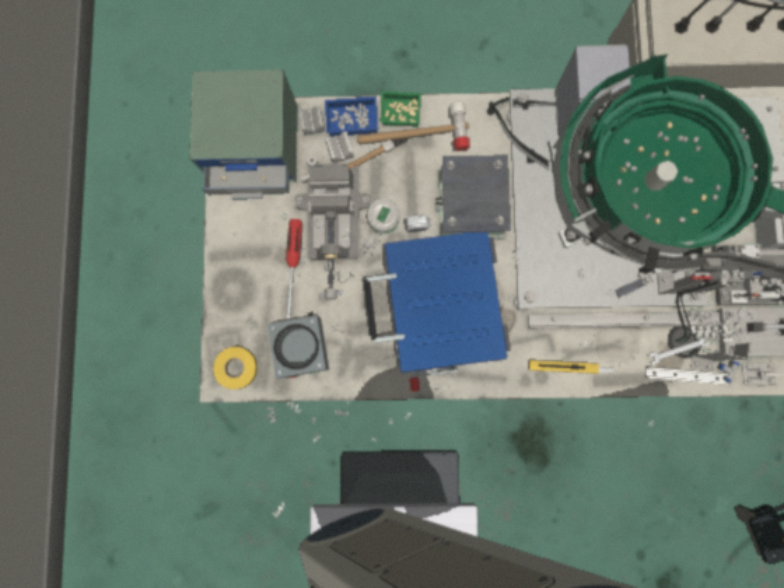

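The scene picture shows the case shut with its bar at left, and the screwdriver lying behind the demagnetiser. In the top picture (784 wide) the lid spans (385–508, 233–370), the screwdriver (294,220)→(290,318), the well (297,346) and the cutter (529–612,366). The knuckle is near (415,384). I see no clear file, so I'll measure and look at a crop.

Run:
```python
from h import *
d=cam('top');s=cam('scene');im=d['color'];hsv=cv2.cvtColor(im,cv2.COLOR_BGR2HSV)
def blobs(lo,hi,a=15,h=hsv):
    m=cv2.inRange(h,np.array(lo),np.array(hi)); cs,_=cv2.findContours(m,0,1)
    return sorted([c for c in cs if cv2.contourArea(c)>a],key=cv2.contourArea)[::-1]
c=blobs((105,120,50),(125,255,255))[0]
bx=cv2.boxPoints(cv2.minAreaRect(c));print('lid',cv2.minAreaRect(c),[onz(d,*p,67) for p in bx])
for n,lo,hi in(('red',(0,130,60),(8,255,255)),('red2',(170,130,60),(180,255,255)),('yel',(18,130,80),(32,255,255))):
    for c in blobs(lo,hi)[:5]:
        r=cv2.minAreaRect(c);print(n,cv2.contourArea(c),np.round(r[0],1),np.round(r[1],1),[onz(d,*p,12) for p in cv2.boxPoints(r)])
hs=cv2.cvtColor(s['color'],cv2.COLOR_BGR2HSV)
for n,lo,hi in(('red',(0,130,60),(8,255,255)),('red2',(170,130,60),(180,255,255))):
    for c in blobs(lo,hi,10,hs)[:5]:
        r=cv2.minAreaRect(c);print('S',n,cv2.contourArea(c),np.round(r[0],1),np.round(r[1],1))
a=cv2.resize(im[60:300,130:430],(750,600),interpolation=cv2.INTER_CUBIC);cv2.imwrite('pics/t1.png',a)
b=s['color'][150:330,60:420];cv2.imwrite('pics/s1.png',cv2.resize(b,(800,400),interpolation=cv2.INTER_CUBIC))
```

```text
lid ((317.530029296875, 214.70999145507812), (92.06529235839844, 75.51900482177734), 81.8698959350586) [array([645.9,   9.7,  67. ]), array([ 671.5, -190.8,   67. ]), array([ 428.4, -216.6,   67. ]), array([403.3, -21.8,  67. ])]
red 204.5 [209.7 173. ] [ 8.3 32.3] [array([620.4, 206.7,  12. ]), array([712.9, 200.7,  12. ]), array([710.6, 177.2,  12. ]), array([618.2, 183.4,  12. ])]
red 60.0 [329.5 102. ] [8. 9.] [array([ 879. , -137.6,   12. ]), array([ 878.4, -163.3,   12. ]), array([ 854.5, -162.6,   12. ]), array([ 855.1, -136.9,   12. ])]
red 17.0 [295.8 274.2] [7.9 4.8] [array([390. , -37.6,  12. ]), array([391.9, -50.4,  12. ]), array([370.9, -53.5,  12. ]), array([369. , -40.7,  12. ])]
yel 659.5 [167.5 262. ] [28. 29.] [array([456.8, 347. ,  12. ]), array([455.7, 266.5,  12. ]), array([379.4, 265.1,  12. ]), array([380.4, 344.9,  12. ])]
yel 131.0 [402.  261.4] [48.2  6. ] [array([ 407.3, -268.6,   12. ]), array([ 423.5, -270.1,   12. ]), array([ 415.3, -399.8,   12. ]), array([ 399.1, -398.1,   12. ])]
S red 208.0 [197.4 237.7] [26.9 10.5]
S red 45.0 [339.7 234.1] [10.3  5.8]
S red 37.5 [241. 175.] [8. 6.]
```

View pics/t1.png

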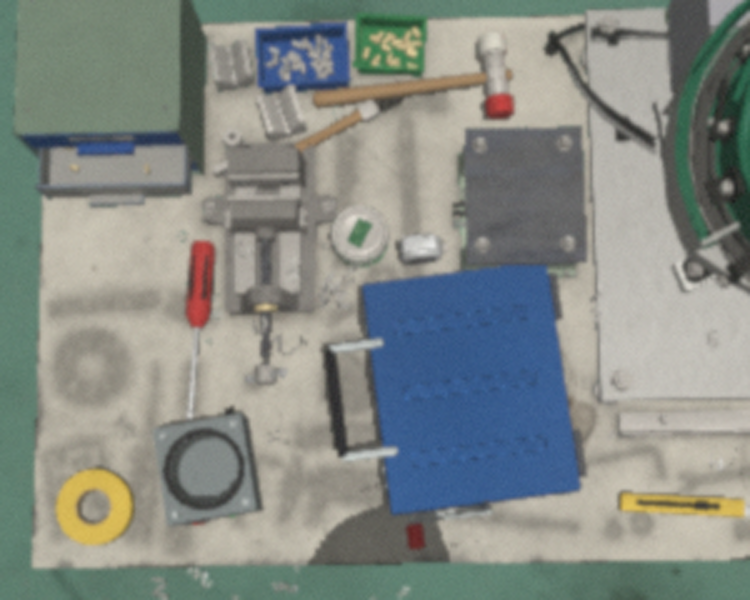

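View pics/s1.png

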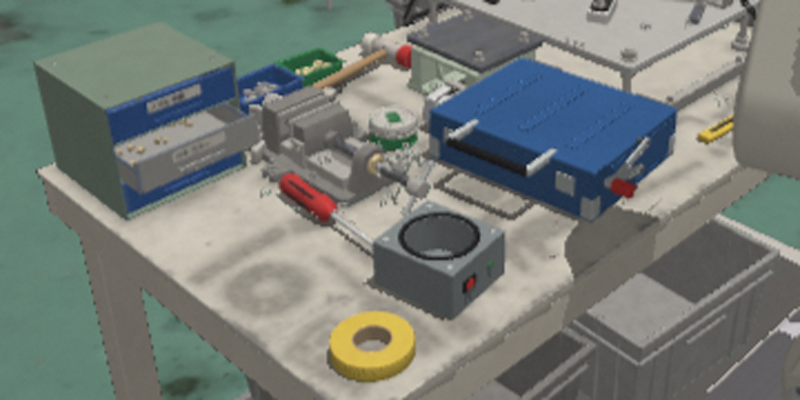

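The driver's handle and both ends show clearly. The wooden-handled thing at (350,125) of the crop is a brush about 120 long, so it is not the file. I'll check the rest of the bench and the vise next to the driver.

Run:
```python
from h import *
d=cam('top');s=cam('scene')
T=lambda x,y:(130+x/2.5,60+y/2.5)
S=lambda x,y:(60+x*.45,150+y*.45)
print('bar',onz(d,*T(337,400),65),'knuckle',tri(d,(295.8,274.2),s,(339.7,234.1)))
print('well',onz(d,*T(204,470),56),tri(d,T(204,470),s,S(441,235)))
print('tip/handle end',onz(d,*T(190,418),14.5),onz(d,*T(203,242),14.5),onz(d,*T(197,325),14.5))
print('vise jaw top front-left?',tri(d,T(228,310),s,S(322,190)))
for z in(0,40,80):print(z,'vise BL',onz(d,*T(229,308),z),'screw',onz(d,*T(266,378),z),'slide',onz(d,*T(205,208),z))
C=np.array([537.3,-104.9,0]);ex=np.array([.128,-.992,0]);ey=np.array([.992,.128,0])
a=cv2.resize(d['color'][170:300,340:560],(792,468),interpolation=cv2.INTER_CUBIC);cv2.imwrite('pics/t2.png',a)
b=s['color'][175:255,140:260];b=cv2.resize(b,(780,520),interpolation=cv2.INTER_CUBIC);cv2.imwrite('pics/s2.png',b)
```

```text
bar [523.8  34.4  65. ] knuckle (array([381.3, -45. ,  46.7]), np.float64(1.4))
well [452.3 176.7  56. ] (array([452.5, 176.7,  56.5]), np.float64(0.5))
tip/handle end [512.  200.3  14.5] [711.4 187.7  14.5] [616.3 193.6  14.5]
vise jaw top front-left? (array([643. , 169. ,  19.6]), np.float64(30.3))
0 vise BL [638.  160.1   0. ] screw [557.3 118.    0. ] slide [755.3 188.5   0. ]
40 vise BL [629.9 153.7  40. ] screw [551.9 112.9  40. ] slide [743.4 181.1  40. ]
80 vise BL [621.9 147.3  80. ] screw [546.5 107.9  80. ] slide [731.5 173.8  80. ]
```

View pics/t2.png

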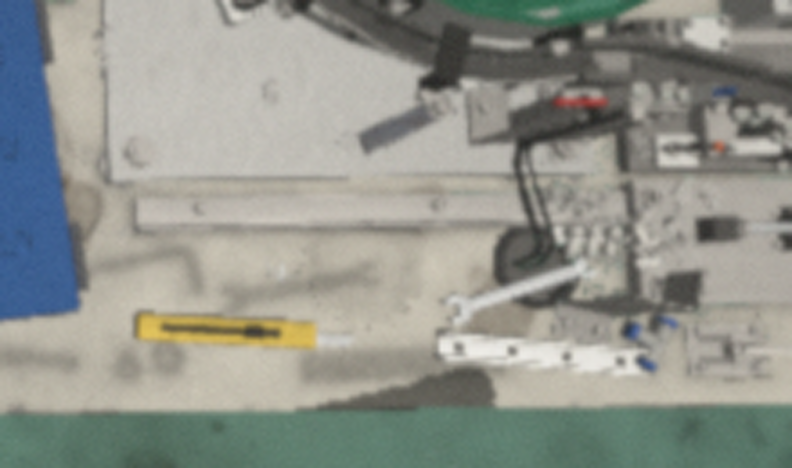

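View pics/s2.png

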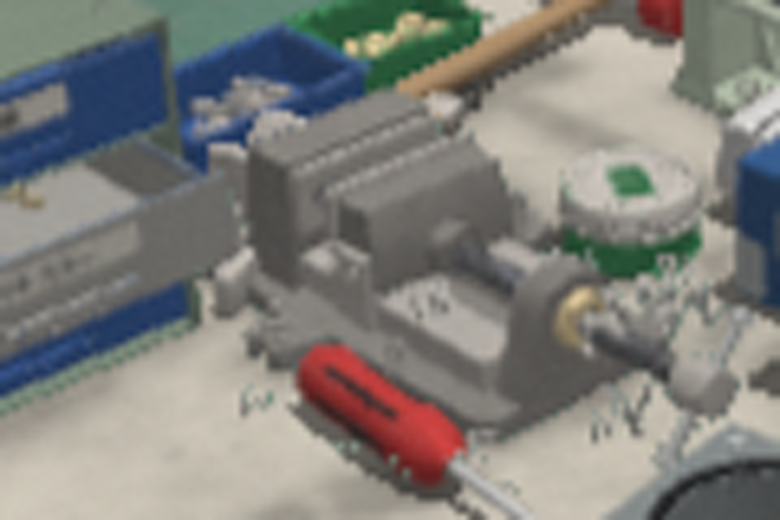

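The right side of the bench holds only the cutter (135–355, 330 in this crop) and fixed clutter, so there is no file. The vise sits right beside the driver's handle, so I'll grip the driver a bit nearer the blade. First move: to above the lid bar.

Emit:
drive_tool(
  deltas=[40,30,-29,0,0,0,0,40,30,-29,0,0,0,0,40,30,-29,0,0,0,0,40,30,-29,0,0,0,0,40,30,-29,0,0,0,0,40,30,-29,0,0,0,0,40,30,-29,0,0,0,0,40,30,-29,0,0,0,0,40,30,-29,0,0,0,0,40,30,-29,0,0,0,0,40,30,-29,0,0,0,0,40,30,-29,0,0,0,0,40,30,-29,0,0,0,0,40,30,-29,0,0,0,0,40,30,-29,0,0,0,0,40,30,-29,0,0,0,0,40,26,-30,0,0,0,0,36,0,0,0,0,0,3.65,32,0,0,0,0,0,3.65,28,0,0,0,0,0,3.65],
)

```text
time: 2.3
tool_pos: [521.5, 35.3, 236.4]
tool_rot: [[0.992, 0.127, -0.0], [0.127, -0.992, -0.0], [-0.0, -0.0, -1.0]]
force: [-0.3, -0.2, 0.8]
finger_gap: 28.4
finger_force: 0.0
```

Emit:
drive_tool(
  deltas=[28,0,0,24,0,0,0,28,0,0,24,0,0,0,28,0,0,24,0,0,0,28,0,0,24,0,0,0,28,0,0,24,0,0,0,28,0,0,24,0,0,0,28,0,0,24,0,0,0,28,0,0,0,0,0,0,5,0,0,0,0,0,0,5,0,0,0,0,0,0,5,0,0,0,0,0,0,5,0,0,0,0,0,0],
)

```text
time: 3.5
tool_pos: [522.0, 36.6, 69.8]
tool_rot: [[0.992, 0.127, 0.001], [0.127, -0.992, 0.003], [0.002, -0.003, -1.0]]
force: [-0.9, 12.2, -1.8]
finger_gap: 10.9
finger_force: 30.0
```

Emit:
drive_tool(
  deltas=[5,0,0.2,-8.5,0,0,0,5,0,0.4,-8.5,0,0,0,5,0,0.7,-8.4,0,0,0,5,0,1.0,-8.4,0,0,0,5,0,1.3,-8.4,0,0,0,5,0,1.6,-8.3,0,0,0,5,0,1.9,-8.3,0,0,0,5,0,2.2,-8.2,0,0,0,5,0,2.5,-8.1,0,0,0,5,0,2.8,-8.0,0,0,0,5,0,3.0,-7.9,0,0,0,5,0,3.3,-7.8,0,0,0,5,0,3.6,-7.7,0,0,0,5,0,3.9,-7.5,0,0,0,5,0,4.1,-7.4,0,0,0,5,0,4.4,-7.3,0,0,0,5,0,4.6,-7.1,0,0,0,5,0,4.9,-6.9,0,0,0,5,0,5.1,-6.8,0,0,0,5,0,5.3,-6.6,0,0,0],
)

```text
time: 5.5
tool_pos: [528.5, -20.3, 226.6]
tool_rot: [[0.992, 0.128, 0.001], [0.128, -0.992, 0.003], [0.001, -0.003, -1.0]]
force: [-2.2, 7.0, 3.2]
finger_gap: 10.9
finger_force: 30.0
```

Emit:
drive_tool(
  deltas=[5,0,5.6,-6.4,0,0,0,5,0,5.8,-6.2,0,0,0,5,0,6.0,-6.0,0,0,0,5,0,6.2,-5.8,0,0,0,5,0,6.4,-5.5,0,0,0,5,0,6.6,-5.3,0,0,0,5,0,6.8,-5.1,0,0,0,5,0,7.0,-4.8,0,0,0,5,0,7.1,-4.6,0,0,0,5,0,7.3,-4.3,0,0,0,5,0,7.4,-4.1,0,0,0,5,0,7.6,-3.8,0,0,0,5,0,7.7,-3.6,0,0,0,5,0,7.8,-3.3,0,0,0,5,0,7.9,-3.0,0,0,0,5,0,8.0,-2.7,0,0,0,5,0,8.1,-2.5,0,0,0,5,0,8.2,-2.2,0,0,0,5,0,8.3,-1.9,0,0,0,5,0,0,0,0,0,0],
)

```text
time: 7.5
tool_pos: [544.9, -156.7, 307.4]
tool_rot: [[0.992, 0.128, -0.001], [0.128, -0.992, 0.0], [-0.001, -0.0, -1.0]]
force: [-7.1, 0.8, 3.4]
finger_gap: 10.9
finger_force: 30.0
```

Run:
```python
from h import *
s=cam('scene');d=cam('top')
a=np.hstack([s['color'][100:280,220:400],d['color'][150:330,220:400]]);cv2.imwrite('pics/k1.png',cv2.resize(a,(800,400),interpolation=cv2.INTER_CUBIC))
for n,x in(('S',s),('T',d)):
    h=cv2.cvtColor(x['color'],cv2.COLOR_BGR2HSV)
    m=cv2.inRange(h,np.array((0,130,60)),np.array((8,255,255)))
    for c in cv2.findContours(m,0,1)[0]:
        if cv2.contourArea(c)>8:print(n,cv2.contourArea(c),np.round(cv2.minAreaRect(c)[0],1))
```

```text
S 8.5 [271.5 277. ]
S 212.0 [197.6 237.6]
S 44.0 [362.2 199.5]
S 38.5 [241. 175.]
T 206.5 [209.6 173. ]
T 57.5 [329.5 102. ]
```

View pics/k1.png

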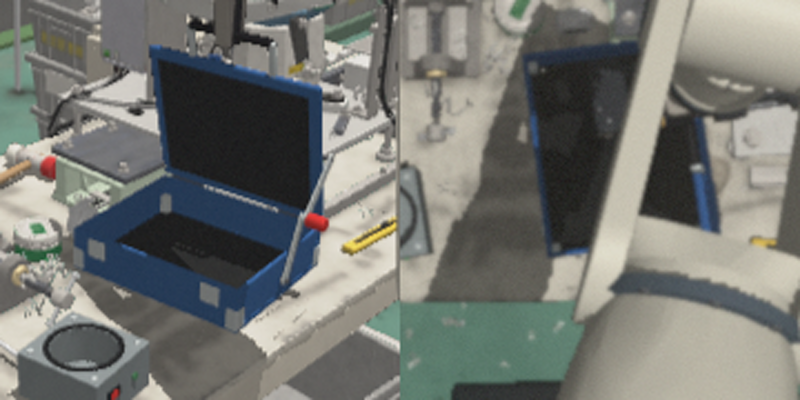

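The lid is up and the red knuckle is at scene pixel (362,200), with the stay nearly in line. Now I'll locate the knuckle on its plane and release the bar.

```bash
cat >> h.py <<'E'
C=np.array([537.3,-104.9,0]);ex=np.array([.128,-.992,0]);ey=np.array([.992,.128,0])
def own(p): p=np.array(p)-C; return np.array([p@ex,p@ey,p[2]]).round(1)
def w(x,y,z): return (C+x*ex+y*ey+[0,0,z]).round(1)
def knuckle(s):
    h=cv2.cvtColor(s['color'],cv2.COLOR_BGR2HSV);m=cv2.inRange(h,np.array((0,130,60)),np.array((8,255,255)))
    c=[np.array(cv2.minAreaRect(c)[0]) for c in cv2.findContours(m,0,1)[0] if cv2.contourArea(c)>8]
    for u in c:
        o,r=ray(s,*u);t=(-147-(o-C)@ey)/(r@ey);p=own(o+t*r)
        if -20<p[0]<90 and 60<p[2]<150: print('knuckle own',p)
E
python3 - <<'E'
from h import *
s=cam('scene');knuckle(s)
print('ref inline',w(43,-147,94),[proj(s,w(x,-147,z)) for x,z in((43,94),(48,89))])
print('bar now own',own(manip.state()['tool_pos']))
E
```

```text
knuckle own [  30.5 -147.   101.3]
ref inline [ 397.  -166.4   94. ] [(np.float64(363.9), np.float64(199.8)), (np.float64(364.6), np.float64(200.7))]
bar now own [ 52.    0.9 307.4]
```

Emit:
drive_tool(
  deltas=[28,0,0,0,0,0,0,28,0,0,0,0,0,0,28,0,0,0,0,0,0,28,0,0,-20,0,0,0,28,0,0,-30,0,0,0,28,0,0,-30,0,0,0],
)

```text
time: 8.25
tool_pos: [546.1, -156.2, 386.7]
tool_rot: [[0.992, 0.128, -0.0], [0.128, -0.992, 0.0], [-0.0, -0.0, -1.0]]
force: [-0.5, -0.0, -0.1]
finger_gap: 28.0
finger_force: 0.0
```

Emit:
drive_tool(
  deltas=[0,-31,-15.2,0,0,0,0,0,-31,-15.2,0,0,0,0,0,-31,-15.2,0,0,0,0,0,-31,-15.2,0,0,0,0,0,-31,-15.2,0,0,0,0,0,0,0,10,0,0,-8,0,0,0,10,0,0,-8,0,0,0,10,0,0,-8,0,0,0,10,0,0,-8,0,0,0,10,0,0,-8,0,0,0,10,0,0,-8,0,0,0,10,0,0,-8,0,0,0,10,0,0,-8,0,0,0,0,0,0,-8.5,0,0,0,0,0,0,-8.5,0,0,0,0,0,0,-9,0,0,0,0,0,-7.5,0,0,0,0,0,0,-7.5,0,0,0,0,0,0,-7.5,0,0,0,0,0,0,-7.5,0],
)

```text
out of range: a turn must lie within [-8.59, 8.59]
```

Emit:
drive_tool(
  deltas=[0,-31,-15.2,0,0,0,0,0,-31,-15.2,0,0,0,0,0,-31,-15.2,0,0,0,0,0,-31,-15.2,0,0,0,0,0,-31,-15.2,0,0,0,0,0,0,0,10,0,0,-8,0,0,0,10,0,0,-8,0,0,0,10,0,0,-8,0,0,0,10,0,0,-8,0,0,0,10,0,0,-8,0,0,0,10,0,0,-8,0,0,0,10,0,0,-8,0,0,0,10,0,0,-8,0,0,0,0,0,0,-8.5,0,0,0,0,0,0,-8.5,0,0,0,0,0,0,-8.5,0,0,0,0,0,-7.5,0,0,0,0,0,0,-7.5,0,0,0,0,0,0,-7.5,0,0,0,0,0,0,-7.5,0],
)

```text
time: 10.25
tool_pos: [383.7, -100.7, 307.1]
tool_rot: [[-0.101, 0.993, 0.065], [0.858, 0.12, -0.5], [-0.504, 0.005, -0.863]]
force: [-1.0, -0.4, -1.0]
finger_gap: -0.0
finger_force: 0.0
```

Emit:
drive_tool(
  deltas=[0,0,0,0,0,-7.5,0,0,0,0,0,0,-7.5,0,0,14.7,0,14.7,0,0,0,0,14.7,0,14.7,0,0,0,0,14.7,0,14.7,0,0,0,0,14.7,0,14.7,0,0,0,0,14.7,0,14.7,0,0,0,0,14.7,0,14.7,0,0,0,0,14.7,0,14.7,0,0,0,0,0,0,0,0,0,0],
)

```text
time: 11.25
tool_pos: [382.1, -100.9, 158.8]
tool_rot: [[-0.087, 0.993, 0.083], [0.702, 0.12, -0.702], [-0.707, -0.003, -0.707]]
force: [0.1, -0.3, 0.8]
finger_gap: 0.8
finger_force: 0.0
```

Run:
```python
from h import *
s=cam('scene');st();knuckle(s);print(own(manip.state()['tool_pos']))
cv2.imwrite('pics/k2.png',cv2.resize(s['color'][100:280,220:400],(600,600),interpolation=cv2.INTER_CUBIC))
```

```text
{'time': 11.3, 'q': [0.363, 0.272, 2.278, -0.907, 1.058, 0.897], 'tool_pos': [382.546, -100.856, 159.965], 'tool_rot': [[-0.086, 0.993, 0.083], [0.702, 0.12, -0.702], [-0.707, -0.002, -0.707]], 'force': [0.333, 0.026, 0.303], 'finger_gap': 0.309, 'finger_force': 0.0}
knuckle own [  30.5 -147.   101.3]
[ -23.8 -153.   160. ]
```

View pics/k2.png

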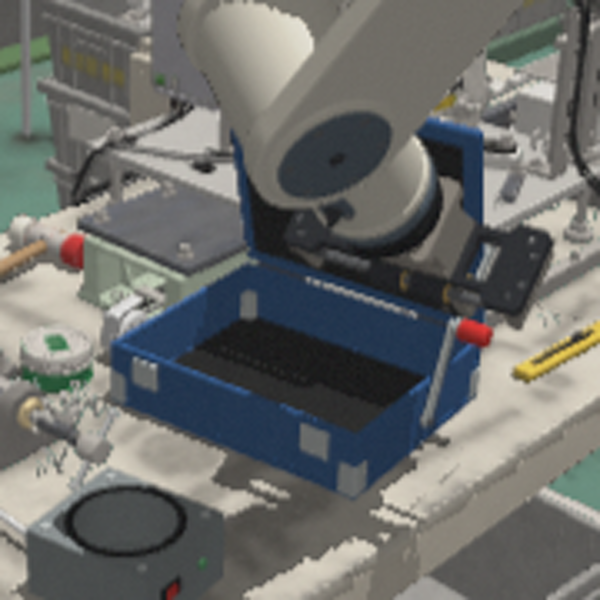

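Emit:
drive_tool(
  deltas=[0,0,0,8,0,0,0,0,0,0,8,0,0,0,0,0,0,8,0,0,0,0,0,0,8,0,0,0,0,0,0,5,0,0,0,0,0,0,5,0,0,0,0,0,0,5,0,0,0,0,0,0,5,0,0,0,0,0,0,4,0,0,0,0,0,0,4,0,0,0],
)

```text
time: 12.3
tool_pos: [387.9, -143.1, 117.6]
tool_rot: [[-0.085, 0.993, 0.085], [0.702, 0.12, -0.702], [-0.707, -0.0, -0.707]]
force: [-0.4, -0.6, 0.9]
finger_gap: 0.4
finger_force: 0.3
```

Run:
```python
from h import *
s=cam('scene');knuckle(s);print(own(manip.state()['tool_pos']),manip.state()['force'])
```

```text
[  19.  -153.2  117.3] [ 0.18792246 -0.00124814 -0.36525842]
```

Emit:
drive_tool(
  deltas=[0,0,0,3,0,0,0,0,0,0,3,0,0,0,0,0,0,2,0,0,0,0,0,0,2,0,0,0,0,0,0,0,0,0,0],
)

```text
time: 12.85
tool_pos: [388.7, -149.5, 111.8]
tool_rot: [[-0.083, 0.993, 0.085], [0.702, 0.118, -0.703], [-0.708, 0.001, -0.706]]
force: [-11.6, 27.9, 32.6]
finger_gap: 0.4
finger_force: 21.3
```

Firm resistance right where the stop should be. I'll back off and check.

Emit:
drive_tool(
  deltas=[0,0,0,-8,0,0,0,0,0,0,-30,0,0,0,0,0,0,-35,0,0,0,0,0,0,-35,0,0,0,0,0,0,-35,0,0,0,0,0,0,-35,0,0,0],
)

```text
time: 13.45
tool_pos: [373.2, -24.0, 237.6]
tool_rot: [[-0.085, 0.993, 0.085], [0.702, 0.12, -0.702], [-0.707, -0.0, -0.708]]
force: [-0.4, -0.5, -0.5]
finger_gap: 0.5
finger_force: 0.0
```

Run:
```python
from h import *
s=cam('scene');knuckle(s);st();d=cam('top')
a=np.hstack([s['color'][100:280,220:400],d['color'][150:330,220:400]]);cv2.imwrite('pics/k3.png',cv2.resize(a,(800,400),interpolation=cv2.INTER_CUBIC))
```

```text
knuckle own [  48.2 -147.    89.7]
{'time': 13.5, 'q': [0.553, 0.143, 2.168, -0.727, 1.305, 0.807], 'tool_pos': [374.9, -21.069, 240.438], 'tool_rot': [[-0.082, 0.993, 0.088], [0.704, 0.12, -0.7], [-0.705, 0.005, -0.709]], 'force': [2.513, 1.561, 3.391], 'finger_gap': 0.013, 'finger_force': 0.0}
```

View pics/k3.png

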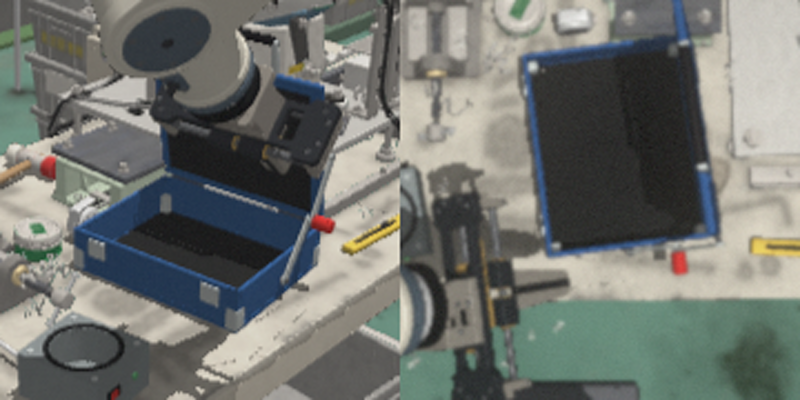

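The knuckle reads (48, 90) in the case frame, exactly on its stop, so the lid is locked. Next, the cutter: straighten the tool and go over the lid at a safe height.

Emit:
drive_tool(
  deltas=[0,0,0,0,0,7.5,0,0,0,0,0,0,7.5,0,0,0,0,0,0,7.5,0,0,0,0,0,0,7.5,0,0,0,0,0,0,7.5,0,0,0,0,0,0,7.5,0,0,0,0,-32,0,0,0,0,0,0,-32,0,0,0,0,0,0,-32,0,0,0,0,-39.4,0,0,0,0,0,0,-39.4,0,0,0,0,0,0,-39.4,-1,0,0,0,0,10,-39.4,-1,0,0,0,0,20,-39.4,-1,0,0,0,0,30,-39.4,-1,0,0,0,0,40,-39.4,0,0,0,0,0,40,-39.4,0,0,0,0,0,40,0,0,0,0,0,3.7,40,0,0,0,0,0,3.7,40,0,0,0,0,0,3.7],
)

```text
time: 15.55
tool_pos: [406.2, -339.3, 330.8]
tool_rot: [[0.079, 0.997, -0.002], [0.997, -0.079, 0.001], [0.0, -0.002, -1.0]]
force: [0.2, 0.4, -0.7]
finger_gap: 40.0
finger_force: 0.0
```

```bash
cat >> h.py <<'E'
def rect(d,lo,hi,z,box):
    h=cv2.cvtColor(d['color'],cv2.COLOR_BGR2HSV);m=cv2.inRange(h,np.array(lo),np.array(hi))
    for c in cv2.findContours(m,0,1)[0]:
        if cv2.contourArea(c)<40: continue
        r=cv2.minAreaRect(c);p=onz(d,*r[0],z)
        if box[0]<p[0]<box[1] and box[2]<p[1]<box[3]:
            B=np.array([onz(d,*q,z) for q in cv2.boxPoints(r)]);e=[B[1]-B[0],B[2]-B[1]];e=max(e,key=np.linalg.norm)
            print('rect',p,'len',np.linalg.norm(e).round(),'dir',(e/np.linalg.norm(e)).round(3))
YEL=((18,130,80),(32,255,255));RED=((0,130,60),(8,255,255))
E
python3 - <<'E'
from h import *
d=cam('top');rect(d,*YEL,10,(350,480,-450,-200));rect(d,*RED,20,(550,760,100,280));st()
E
```

```text
rect [ 410.5 -348.4   10. ] len 103.0 dir [-0.063 -0.998  0.   ]
rect [663.6 190.6  20. ] len 92.0 dir [ 0.998 -0.059  0.   ]
{'time': 15.6, 'q': [-0.698, 0.123, 1.721, -0.001, 1.3, -0.615], 'tool_pos': [406.222, -339.163, 330.91], 'tool_rot': [[0.082, 0.997, -0.002], [0.997, -0.082, 0.001], [0.0, -0.002, -1.0]], 'force': [-0.752, 0.339, 0.683], 'finger_gap': 40.272, 'finger_force': 0.0}
```

Emit:
drive_tool(
  deltas=[40,6.6,4.6,30,0,0,1,40,0,0,40,0,0,0,40,0,0,40,0,0,0,40,0,0,40,0,0,0,40,0,0,40,0,0,0,40,0,0,40,0,0,0,40,0,0,40,0,0,0,40,0,0,20,0,0,0,40,0,0,16,0,0,0,40,0,0,0,0,0,0,12,0,0,0,0,0,0,12,0,0,0,0,0,0,12,0,0,0,0,0,0,12,0,0,0,0,0,0],
)

```text
time: 17.0
tool_pos: [412.6, -332.3, 27.1]
tool_rot: [[0.091, 0.996, 0.001], [0.996, -0.091, -0.001], [-0.0, 0.001, -1.0]]
force: [-1.2, -0.0, -0.2]
finger_gap: 19.4
finger_force: 30.0
```

Emit:
drive_tool(
  deltas=[30,0,0,0,0,0,0,30,0,0,3.5,0,0,-1,30,0,0,0,0,0,-1,12,0,0,0,0,0,0,12,0,0,0,0,0,0,12,0,0,0,0,0,0,12,0,0,-20,0,0,0,12,0,0,-40,0,0,0,12,0,0,-40,0,0,0,12,0,0,-40,0,0,0,12,0,0,-40,0,0,0,12,0,0,-40,0,0,0,12,0,0,-40,0,0,0,12,0,0,-40,0,0,0,12,0,0,-30,0,0,0],
)

```text
time: 18.5
tool_pos: [412.6, -332.3, 355.9]
tool_rot: [[0.056, 0.998, 0.002], [0.998, -0.056, -0.001], [-0.001, 0.002, -1.0]]
force: [0.1, -0.5, -0.7]
finger_gap: 19.3
finger_force: 29.9
```

Run:
```python
from h import *
st();print('target',w(-58,17,0),w(-58,17,0)[:2]-np.array(manip.state()['tool_pos'])[:2])
```

```text
{'time': 18.5, 'q': [-0.681, 0.105, 1.687, -0.0, 1.347, -0.624], 'tool_pos': [412.585, -332.286, 355.919], 'tool_rot': [[0.056, 0.998, 0.002], [0.998, -0.056, -0.001], [-0.001, 0.002, -1.0]], 'force': [0.063, -0.497, -0.685], 'finger_gap': 19.295, 'finger_force': 29.928}
target [546.7 -45.2   0. ] [134.11455064 287.08594583]
```

Emit:
drive_tool(
  deltas=[12,36.8,14.7,0,0,0,0,12,36.8,14.7,0,0,0,0,12,36.8,14.7,0,0,0,0,12,36.8,14.7,0,0,0,0,12,36.8,14.7,0,0,0,0,12,36.8,14.7,0,0,0,0,12,36.8,14.7,0,0,0,0,12,36.8,14.7,0,0,0,0,12,0,0,0,0,0,7.95,12,0,0,0,0,0,7.95,12,0,0,0,0,0,7.95,12,0,0,0,0,0,7.95,12,0,0,0,0,0,7.95,12,0,0,0,0,0,7.95,12,0,0,0,0,0,7.95,12,0,0,0,0,0,7.95,12,0,0,0,0,0,7.95,12,0,0,0,0,0,7.95,12,0,0,40,0,0,0,12,0,0,0,0,0,0],
)

```text
time: 20.5
tool_pos: [543.8, -44.6, 309.2]
tool_rot: [[0.992, 0.127, -0.007], [0.127, -0.992, 0.001], [-0.007, -0.001, -1.0]]
force: [-1.1, 0.5, -0.6]
finger_gap: 19.8
finger_force: 29.9
```

Run:
```python
from h import *
st();print(own(manip.state()['tool_pos']))
d=cam('top');s=cam('scene')
a=np.hstack([s['color'][60:280,200:420],d['color'][110:330,180:400]]);cv2.imwrite('pics/c1.png',cv2.resize(a,(800,400),interpolation=cv2.INTER_CUBIC))
```

```text
{'time': 20.5, 'q': [-0.085, 0.169, 1.714, 0.0, 1.266, 1.359], 'tool_pos': [543.848, -44.626, 309.17], 'tool_rot': [[0.992, 0.127, -0.007], [0.127, -0.992, 0.001], [-0.007, -0.001, -1.0]], 'force': [-1.055, 0.476, -0.632], 'finger_gap': 19.777, 'finger_force': 29.928}
[-59.   14.2 309.2]
```

View pics/c1.png

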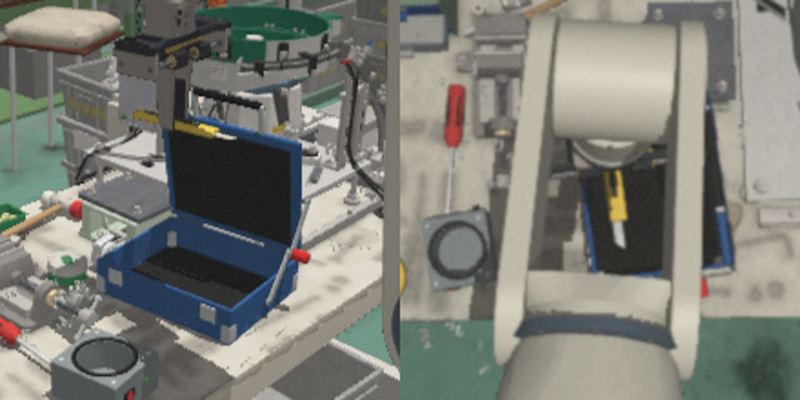

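Emit:
drive_tool(
  deltas=[12,0,0,40,0,0,0,12,0,0,40,0,0,0,12,0,0,40,0,0,0,12,0,0,40,0,0,0,12,0,0,40,0,0,0,12,0,0,40,0,0,0,12,0,0,20,0,0,0,12,0,0,12,0,0,0,12,0,0,4,0,0,0,12,0,0,2,0,0,0,12,0,0,0,0,0,0],
)

```text
time: 21.7
tool_pos: [547.4, -44.9, 36.2]
tool_rot: [[0.992, 0.127, 0.002], [0.127, -0.992, -0.0], [0.002, 0.0, -1.0]]
force: [-0.3, 0.5, -0.1]
finger_gap: 19.4
finger_force: 29.9
```

Emit:
drive_tool(
  deltas=[12,0,0,3,0,0,0,12,0,0,2,0,0,0,12,0,0,0,0,0,0,24,0,0,0,0,0,0,24,0,0,0,0,0,0,24,0,0,0,0,0,0,24,0,0,-20,0,0,0,24,0,0,-40,0,0,0,24,0,0,-40,0,0,0,24,0,0,-40,0,0,0,24,0,0,-40,0,0,0],
)

```text
time: 22.8
tool_pos: [546.1, -44.8, 211.8]
tool_rot: [[0.992, 0.127, 0.0], [0.127, -0.992, -0.0], [0.0, 0.0, -1.0]]
force: [0.8, 0.6, -0.3]
finger_gap: 23.8
finger_force: 0.0
```

Run:
```python
from h import *
st();d=cam('top');rect(d,*RED,20,(550,760,100,280));rect(d,*YEL,16,(420,680,-220,20))
print(own(onz(d,*(0,0),10)) and 0 if 0 else '')
```

```text
{'time': 22.8, 'q': [-0.085, 0.26, 1.824, -0.0, 1.057, 1.359], 'tool_pos': [546.14, -44.842, 211.845], 'tool_rot': [[0.992, 0.127, 0.0], [0.127, -0.992, -0.0], [0.0, 0.0, -1.0]], 'force': [0.77, 0.642, -0.282], 'finger_gap': 23.823, 'finger_force': 0.0}
rect [663.5 190.5  20. ] len 92.0 dir [ 0.998 -0.065  0.   ]
rect [516.2 -48.4  16. ] len 78.0 dir [-0.995 -0.098  0.   ]
```

Emit:
drive_tool(
  deltas=[35,12.6,-38.7,0,0,0,0,50,12.6,-38.7,0,0,0,0,50,12.6,-38.7,0,0,0,0,50,12.6,-38.7,0,0,0,0,50,12.6,-38.7,0,0,0,0,50,12.6,-38.7,0,0,0,0,50,0,0,0,0,0,3.65,50,0,0,0,0,0,3.65,50,0,0,0,0,0,3.65,50,0,0,40,0,0,0,50,0,0,40,0,0,0,50,0,0,0,0,0,0],
)

```text
time: 24.05
tool_pos: [588.4, 193.9, 125.2]
tool_rot: [[0.998, -0.064, -0.008], [-0.064, -0.998, -0.003], [-0.008, 0.003, -1.0]]
force: [-0.8, 0.0, 0.2]
finger_gap: 50.4
finger_force: 0.0
```

Run:
```python
from h import *
st();s=cam('scene')
rect(s,*RED,15,(550,760,100,280))
cv2.imwrite('pics/d1.png',cv2.resize(s['color'][130:310,120:360],(800,600),interpolation=cv2.INTER_CUBIC))
```

```text
{'time': 24.05, 'q': [0.316, 0.47, 1.73, 0.0, 0.951, 1.951], 'tool_pos': [588.432, 193.933, 125.176], 'tool_rot': [[0.998, -0.064, -0.008], [-0.064, -0.998, -0.003], [-0.008, 0.003, -1.0]], 'force': [-0.808, 0.02, 0.188], 'finger_gap': 50.36, 'finger_force': 0.0}
rect [668.8 192.7  15. ] len 105.0 dir [-0.998  0.068  0.   ]
```

View pics/d1.png

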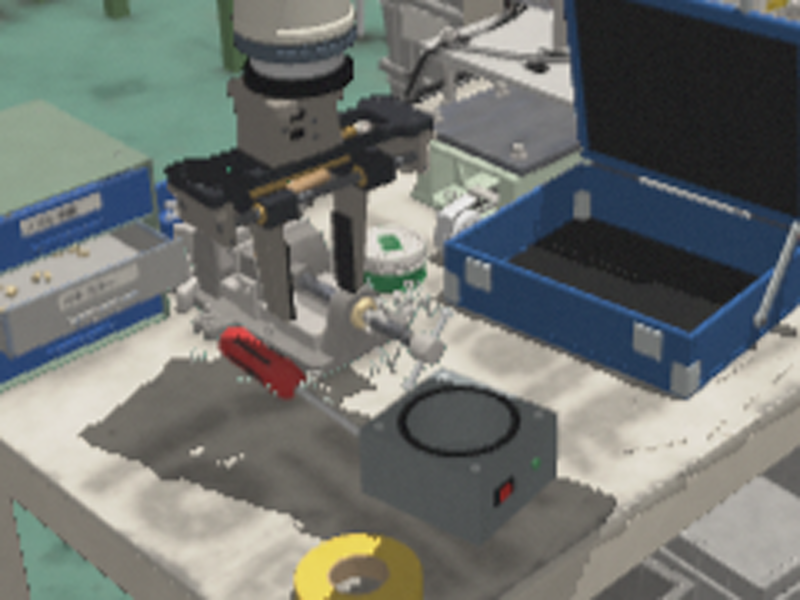

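The gripper is straight above the driver, which hasn't moved. Descend and grip.

Emit:
drive_tool(
  deltas=[50,0,0,40,0,0,0,50,0,0,40,0,0,0,50,0,0,15,0,0,0,50,0,0,5,0,0,0,50,0,0,0,0,0,0,50,0,0,0,0,0,0],
)

```text
time: 24.7
tool_pos: [593.5, 195.5, 32.2]
tool_rot: [[0.998, -0.064, 0.003], [-0.064, -0.998, 0.001], [0.003, -0.001, -1.0]]
force: [1.1, 0.5, 0.1]
finger_gap: 50.3
finger_force: 0.0
```

Emit:
drive_tool(
  deltas=[50,0,0,5,0,0,0,50,0,0,2.5,0,0,0,50,0,0,0,0,0,0,20,0,0,0,0,0,0,20,0,0,0,0,0,0,20,0,0,0,0,0,0,20,0,0,0,0,0,0,20,0,0,0,0,0,0],
)

```text
time: 25.5
tool_pos: [592.1, 195.1, 22.7]
tool_rot: [[0.998, -0.064, 0.0], [-0.064, -0.998, 0.0], [0.0, -0.0, -1.0]]
force: [-0.2, 0.3, 0.7]
finger_gap: 28.8
finger_force: 30.0
```

Gripped (gap 28.8). To dip, I'll turn the driver half round, so the tool can tilt back towards the robot where the wrist has range.

Emit:
drive_tool(
  deltas=[20,0,0,-20,0,0,0,20,0,0,-40,0,0,0,20,0,0,-40,0,0,0,20,0,0,-40,0,0,0,20,0,0,-40,0,0,0,20,0,0,0,0,0,-8.35,20,0,0,0,0,0,-8.35,20,0,0,0,0,0,-8.35,20,0,0,0,0,0,-8.35,20,0,0,0,0,0,-8.35,20,0,0,0,0,0,-8.35,20,0,0,0,0,0,-8.35,20,0,0,0,0,0,-8.35,20,0,0,0,0,0,-8.35,20,0,0,0,0,0,-8.35,20,0,0,0,0,0,-8.35,20,0,0,0,0,0,-8.35,20,0,0,0,0,0,-8.35,20,0,0,0,0,0,-8.35,20,0,0,0,0,0,-8.35],
)

```text
time: 27.5
tool_pos: [591.8, 194.9, 202.4]
tool_rot: [[-0.529, 0.849, -0.0], [0.849, 0.529, -0.0], [0.0, -0.001, -1.0]]
force: [-0.4, 0.1, -1.1]
finger_gap: 28.7
finger_force: 30.0
```

Emit:
drive_tool(
  deltas=[20,0,0,0,0,0,-8.35,20,0,0,0,0,0,-8.35,20,0,0,0,0,0,-8.35,20,0,0,0,0,0,-8.35,20,0,0,0,0,0,-8.35,20,0,0,0,0,0,-8.35,20,0,0,0,0,0,-8.35,20,0,0,0,0,0,0],
)

```text
time: 28.3
tool_pos: [591.8, 195.0, 202.4]
tool_rot: [[-1.0, -0.003, -0.0], [-0.003, 1.0, -0.0], [0.0, -0.0, -1.0]]
force: [0.2, 0.1, -0.9]
finger_gap: 28.5
finger_force: 30.0
```

Run:
```python
from h import *
st()
```

```text
{'time': 28.3, 'q': [0.316, 0.383, 1.67, -0.0, 1.089, -1.258], 'tool_pos': [591.844, 194.952, 202.432], 'tool_rot': [[-1.0, -0.003, -0.0], [-0.003, 1.0, -0.0], [0.0, -0.0, -1.0]], 'force': [0.187, 0.137, -0.918], 'finger_gap': 28.517, 'finger_force': 29.996}
```

Emit:
drive_tool(
  deltas=[20,33,-3.6,0,0,0,0,20,33,-3.6,0,0,0,0,20,33,-3.6,0,0,0,0,20,33,-3.6,0,0,0,0,20,33,-3.6,0,0,0,0,20,0,0,0,0,7.5,0,20,0,0,0,0,7.5,0,20,0,0,0,0,7.5,0,20,0,0,0,0,7.5,0,20,0,0,0,0,7.5,0,20,0,0,0,0,7.5,0,20,0,0,0,0,7.5,0,20,0,0,0,0,7.5,0,20,0,0,0,0,0,0,20,0,0,0,0,0,0],
)

```text
time: 29.8
tool_pos: [427.1, 176.9, 201.6]
tool_rot: [[-0.501, 0.001, -0.865], [0.003, 1.0, -0.0], [0.865, -0.003, -0.501]]
force: [-0.4, 0.0, -1.4]
finger_gap: 28.8
finger_force: 30.0
```

Run:
```python
from h import *
st();s=cam('scene');S=manip.state();R=np.array(S['tool_rot']);p=np.array(S['tool_pos'])
tip=p-81.4*R[:,0]+8.2*R[:,2];print('tip est',tip.round(1),proj(s,tip),'well',proj(s,(452.4,176.7,56)))
x0,y0=130,120;a=s['color'][y0:y0+210,x0:x0+280].copy();u,v=proj(s,tip);a=cv2.resize(a,(800,600),interpolation=cv2.INTER_CUBIC)
cv2.imwrite('pics/d2.png',a);print('tip in crop',(u-x0)*800/280,(v-y0)*800/280)
```

```text
{'time': 29.8, 'q': [0.239, 0.736, 1.482, 0.222, 1.949, -1.363], 'tool_pos': [427.105, 176.905, 201.613], 'tool_rot': [[-0.501, 0.001, -0.865], [0.003, 1.0, -0.0], [0.865, -0.003, -0.501]], 'force': [-0.445, 0.035, -1.447], 'finger_gap': 28.812, 'finger_force': 29.998}
tip est [461.  176.9 128.2] (np.float64(255.5), np.float64(228.5)) well (np.float64(258.6), np.float64(255.9))
tip in crop 358.57142857142856 310.0
```

View pics/d2.png

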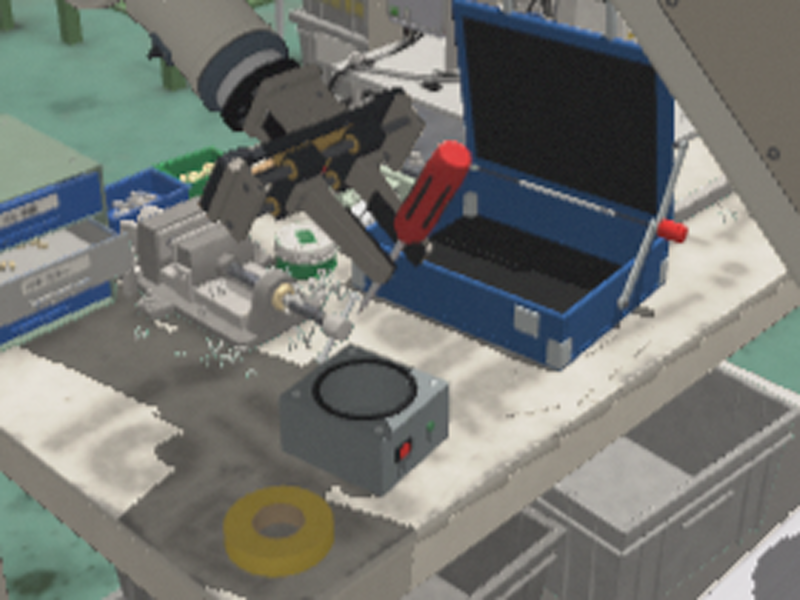

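The tilted driver hangs over the well; the estimated tip at crop (359,310) matches the picture. Dip.

Emit:
drive_tool(
  deltas=[20,-13,0,7.5,0,0,0,20,-13,0,7.5,0,0,0,20,-13,0,7.5,0,0,0,20,-13,0,7.5,0,0,0,20,-13,0,7.5,0,0,0,20,-13,0,7.5,0,0,0,20,-4.3,0,2.5,0,0,0,20,0,0,0,0,0,0,20,0,0,0,0,0,0,20,0,0,0,0,0,0,20,0,0,0,0,0,0,20,0,0,0,0,0,0],
)

```text
time: 31.05
tool_pos: [427.3, 177.0, 108.0]
tool_rot: [[-0.501, -0.0, -0.866], [-0.0, 1.0, -0.0], [0.866, 0.0, -0.501]]
force: [-0.5, 0.6, -0.2]
finger_gap: 28.6
finger_force: 30.0
```

Run:
```python
from h import *
s=cam('scene');S=manip.state();R=np.array(S['tool_rot']);p=np.array(S['tool_pos'])
tip=p-81.4*R[:,0]+8.2*R[:,2];print('tip est',tip.round(1),S['finger_force'])
h=cv2.cvtColor(s['color'],cv2.COLOR_BGR2HSV);m=cv2.inRange(h,np.array(RED[0]),np.array(RED[1]))
for c in cv2.findContours(m,0,1)[0]:
    if cv2.contourArea(c)>60:print('red px',np.round(cv2.minAreaRect(c),1) if 0 else cv2.minAreaRect(c))
e=lambda t:proj(s,p+t*R[:,0]+8.2*R[:,2]);print('handle pred from',e(25),'to',e(120.6))
```

```text
tip est [460.8 177.1  33.3] 29.998051822185516
red px ((280.6153564453125, 225.576904296875), (12.203404426574707, 35.778167724609375), 33.6900634765625)
handle pred from (np.float64(272.1), np.float64(238.5)) to (np.float64(288.6), np.float64(214.0))
```

The handle is where predicted, so the tip is about 23 mm deep and held. Draw it out and level.

Emit:
drive_tool(
  deltas=[20,13,0,-7.5,0,0,0,20,17,0,-10,0,0,0,20,17,0,-10,0,0,0,20,17,0,-10,0,0,0,20,17,0,-10,0,0,0,20,17,0,-10,0,0,0,20,17,0,-10,0,0,0,20,0,0,0,0,-7.5,0,20,0,0,0,0,-7.5,0,20,0,0,0,0,-7.5,0,20,0,0,0,0,-7.5,0,20,0,0,0,0,-7.5,0,20,0,0,0,0,-7.5,0,20,0,0,0,0,-7.5,0,20,0,0,0,0,-7.5,0,20,0,0,0,0,0,0],
)

```text
time: 32.7
tool_pos: [425.4, 176.6, 242.1]
tool_rot: [[-1.0, -0.001, 0.002], [-0.001, 1.0, 0.0], [-0.002, 0.0, -1.0]]
force: [-0.5, -0.1, -1.0]
finger_gap: 29.1
finger_force: 30.0
```

Run:
```python
from h import *
st();t=w(-12,20,0);print(t,t[:2]-np.array(manip.state()['tool_pos'])[:2])
d=cam('top');rect(d,*YEL,16,(420,680,-220,20))
h=cv2.cvtColor(d['color'],cv2.COLOR_BGR2HSV);m=cv2.inRange(h,np.array(YEL[0]),np.array(YEL[1]))
for c in cv2.findContours(m,0,1)[0]:
    r=cv2.minAreaRect(c);p=own(onz(d,*r[0],16))
    if cv2.contourArea(c)>40 and abs(p[0])<100: print('cutter own',p,[own(onz(d,*q,16)).tolist() for q in cv2.boxPoints(r)])
```

```text
{'time': 32.7, 'q': [0.391, 0.086, 1.966, -0.001, 1.088, -1.181], 'tool_pos': [425.354, 176.637, 242.105], 'tool_rot': [[-1.0, -0.001, 0.002], [-0.001, 1.0, 0.0], [-0.002, 0.0, -1.0]], 'force': [-0.489, -0.079, -0.964], 'finger_gap': 29.125, 'finger_force': 29.998}
[555.6 -90.4   0. ] [ 130.24648705 -267.03703685]
rect [543.2 -46.   16. ] len 133.0 dir [-0.995 -0.1    0.   ]
cutter own [-57.7  13.4  16. ] [[-67.4, 80.8, 16.0], [-44.4, 80.4, 16.0], [-48.1, -53.0, 16.0], [-70.8, -52.5, 16.0]]
```

Emit:
drive_tool(
  deltas=[20,-20.7,-36.6,0,0,0,0,20,-20.7,-36.6,0,0,0,0,20,-20.7,-36.6,0,0,0,0,20,-20.7,-36.6,0,0,0,0,20,-20.7,-36.6,0,0,0,0,20,-20.7,-36.6,0,0,0,0,20,0,0,0,0,0,-7.3,20,0,0,36,0,0,0,20,0,0,36,0,0,0,20,0,0,36,0,0,0,20,0,0,36,0,0,0,20,0,0,0,7,0,0,20,0,0,0,7,0,0,20,0,0,0,0,0,0,20,0,0,0,0,0,0],
)

```text
time: 34.25
tool_pos: [552.6, -41.9, 96.2]
tool_rot: [[-0.992, -0.126, 0.028], [-0.129, 0.963, -0.238], [0.003, -0.239, -0.971]]
force: [0.0, 0.3, -1.5]
finger_gap: 28.9
finger_force: 30.0
```

Run:
```python
from h import *
st();print(own(manip.state()['tool_pos']));s=cam('scene');d=cam('top');knuckle(s)
a=np.hstack([s['color'][90:290,210:410],d['color'][120:320,190:390]]);cv2.imwrite('pics/e1.png',cv2.resize(a,(800,400),interpolation=cv2.INTER_CUBIC))
```

```text
{'time': 34.25, 'q': [0.067, 0.423, 1.925, -0.336, 0.811, -1.398], 'tool_pos': [552.609, -41.922, 96.249], 'tool_rot': [[-0.992, -0.126, 0.028], [-0.129, 0.963, -0.238], [0.003, -0.239, -0.971]], 'force': [0.036, 0.273, -1.456], 'finger_gap': 28.933, 'finger_force': 29.998}
[-60.5  23.2  96.2]
knuckle own [  48.1 -147.    89.5]
```

View pics/e1.png

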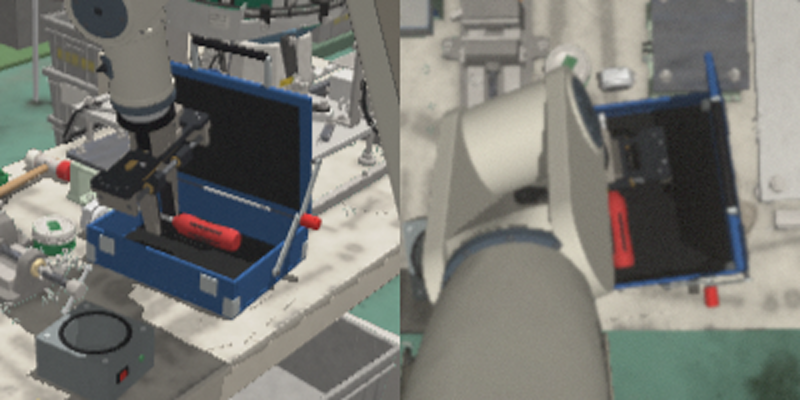

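Held level over the case; the knuckle is still on its stop. Lower it diagonally, clear of the lid.

Emit:
drive_tool(
  deltas=[20,0,-11.5,5.4,0,0,0,20,0,-11.5,5.4,0,0,0,20,0,-2.3,9.7,0,0,0,20,0,-2.3,9.7,0,0,0,20,0,-2.3,9.7,0,0,0,20,0,-2.3,9.7,0,0,0,20,0,-2.3,9.7,0,0,0,20,0,-2.3,7,0,0,0,20,0,0,0,0,0,0,20,0,0,0,0,0,0],
)

```text
time: 35.35
tool_pos: [558.9, -93.9, 41.4]
tool_rot: [[-0.992, -0.124, 0.031], [-0.127, 0.962, -0.24], [0.0, -0.242, -0.97]]
force: [0.9, -0.4, -1.2]
finger_gap: 29.2
finger_force: 30.0
```

Run:
```python
from h import *
st();print(own(manip.state()['tool_pos']));s=cam('scene');knuckle(s)
```

```text
{'time': 35.35, 'q': [-0.026, 0.516, 1.938, -0.387, 0.686, -1.424], 'tool_pos': [558.886, -93.858, 41.385], 'tool_rot': [[-0.992, -0.124, 0.031], [-0.127, 0.962, -0.24], [0.0, -0.242, -0.97]], 'force': [0.898, -0.376, -1.186], 'finger_gap': 29.175, 'finger_force': 29.998}
[-8.2 22.8 41.4]
knuckle own [  48.2 -147.    89.7]
```

Emit:
drive_tool(
  deltas=[20,0,0.8,3.5,0,0,0,20,0,0,0,0,0,0,34,0,0,0,0,0,0,39,0,0,0,0,0,0,39,0,0,0,0,0,0,39,0,0,0,0,0,0,39,0,0,-10,0,0,0,39,0,0,-15,0,0,0,39,0,0,-20,0,0,0,39,0,0,-20,0,0,0,39,0,10,-30,0,0,0,39,0,20,-30,0,0,0,39,0,30,-35,0,0,0,39,0,30,-40,0,0,0,39,0,30,-40,0,0,0,39,0,40,-40,0,0,0,39,0,40,-30,0,0,0,39,0,40,0,0,0,0],
)

```text
time: 37.2
tool_pos: [521.4, 209.3, 283.0]
tool_rot: [[-0.992, -0.123, 0.038], [-0.128, 0.963, -0.235], [-0.008, -0.238, -0.971]]
force: [1.5, -0.3, -0.0]
finger_gap: 39.2
finger_force: 0.0
```

Run:
```python
from h import *
st();s=cam('scene');d=cam('top');knuckle(s)
for col,z in((YEL,16),(RED,20)):
  h=cv2.cvtColor(d['color'],cv2.COLOR_BGR2HSV);m=cv2.inRange(h,np.array(col[0]),np.array(col[1]))
  for c in cv2.findContours(m,0,1)[0]:
    r=cv2.minAreaRect(c);p=own(onz(d,*r[0],z))
    if cv2.contourArea(c)>40 and abs(p[0])<100: print('own',p,[own(onz(d,*q,z)).tolist() for q in cv2.boxPoints(r)])
a=np.hstack([s['color'][90:290,210:410],d['color'][120:320,190:390]]);cv2.imwrite('pics/f1.png',cv2.resize(a,(800,400),interpolation=cv2.INTER_CUBIC))
```

```text
{'time': 37.2, 'q': [0.514, 0.258, 1.682, -0.235, 1.294, -1.11], 'tool_pos': [521.447, 209.275, 283.038], 'tool_rot': [[-0.992, -0.123, 0.038], [-0.128, 0.963, -0.235], [-0.008, -0.238, -0.971]], 'force': [1.482, -0.286, -0.047], 'finger_gap': 39.154, 'finger_force': 0.0}
knuckle own [  48.2 -147.    89.7]
own [-57.5  13.5  16. ] [[-66.9, 80.8, 16.0], [-43.9, 80.2, 16.0], [-48.2, -53.0, 16.0], [-70.8, -52.4, 16.0]]
own [ -1.8 -48.   20. ] [[-16.4, 1.4, 20.0], [12.4, 1.8, 20.0], [12.7, -96.8, 20.0], [-15.8, -97.3, 20.0]]
own [ 85.8 318.   20. ] [[75.1, 331.7, 20.0], [100.3, 327.8, 20.0], [96.7, 304.4, 20.0], [71.4, 308.2, 20.0]]
```

View pics/f1.png

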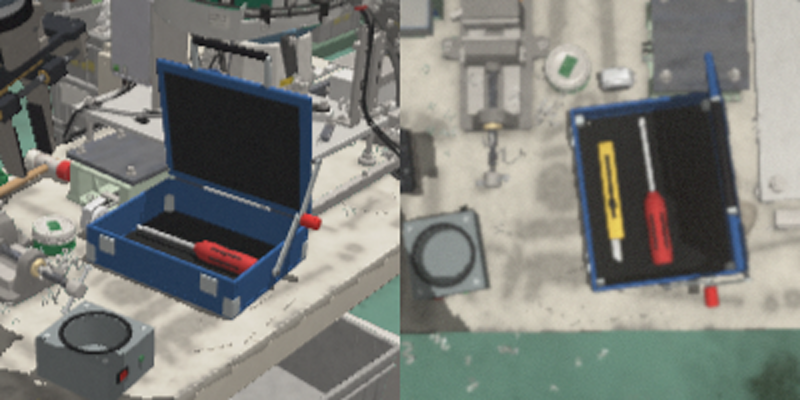

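Both tools lie flat in the case, the lid is up and the knuckle is on its stop at (48, 90). The robot is clear of everything.

```bash
python3 -c "
from station import manip
print(manip.job_done())"
```

```text
the job is handed in; nothing more can be done
None
```

The job is handed in, with no verdict returned: the lid is up and its stay locked, the screwdriver was dipped and now lies flat in the case beside the cutter, and I found no file on the bench.

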